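# Load two tape rolls into a spring-lift dispenser

## Task

Load both black tape rolls, one on top of the other, into the grey spring-lift dispenser: each roll goes in from the open front, pressing the platform (or the roll already in) down until it fits under the steel lip, and is then slid fully home against the back wall so that the lip holds it down. Do not press the platform all the way down to its bottom stop, and leave the marker, pliers and caliper where they lie.

Things in the scene. Friction and masses are not known exactly. Their poses are not given: they have to be found in the camera images.
- dispenser: Dispenser screwed to the table. Origin: centre of the roll shaft at table height; z up, x from the open front to the back wall, y to its left. Base plate 8 mm thick, x -72 to +48, y +-48 mm. Back wall: inner face at x = +31.5 mm. Wall and cheeks 130 mm high. The front and, ahead of the cheeks, the sides are open.
- cheek_front (a point): Midway between the front edges of the two upright side cheeks, on the shaft axis at lip height. Cheeks: inner faces y = +-33 mm, outer +-38 mm, from the back wall forward to x = 0 (this point). Fingers holding a roll by its y sides meet the cheek edges before it is home: let go part-way under the lip (the spring clamps it there), then push it from the front.
- lip_front (a point): Foremost point of the steel lip, a tongue 30 mm wide (y +-15 mm) jutting forward from the back wall; 8 mm behind the shaft axis. Front edge rounded (radius 4 mm), underside 120 mm and top 128 mm above the table. A roll coming down from above must stay wholly in front of this point (rear edge at x < +8 mm).
- lip_axis (a point): Point on the dispenser's vertical shaft axis at the height of the lip's underside (120 mm above the table); axes as the dispenser's. A roll is home when its origin lies on this axis (within about 4 mm, as the shaft has a little play).
- platform (a joint): How far the spring platform is pressed down, in m: 0 empty at the top (upper face 119.5 mm above the table), about 0.018 with one roll held under the lip, 0.037 with two; bottom stop 0.054. Spring about 3 N at the top plus 1 N per 10 mm; rolls' weight does not sink it; to clear the lip press a few mm further.
- platform_top (a point): Centre of the upper face of the platform, a flat steel plate 60 (x) by 52 (y) by 4 mm that slides vertically without tilting, centred on the shaft axis.
- roll_a: Roll of black tape lying flat, outside diameter about 60 mm (62 mm at most), 19 mm high, about 50 g; rigid, and its middle is not open (treat it as a solid disc, hold it across its outside). Origin: centre of its underside, z up.
- roll_b: The second roll of black tape, the same as the first. Either may be loaded first.
- marker: Bystander: marker pen, 135 mm long, 17 mm thick, lying on the table. Origin: centre of its underside.
- pliers: Bystander: pliers with red handles, 201 mm long, 64 mm wide, 14 mm high. Origin: centre of the underside.
- caliper: Bystander: steel vernier caliper, 210 mm long, 78 mm wide, 12 mm high. Origin: centre of the underside.

How it is judged:
By the outcome, as a careful person would: the job done as asked, in the order asked, and still so for the second after the job is handed in, with the robot touching nothing.
It also fails if it takes over 72 s, if anything falls off the work surface, if the arm or the gripper's body presses on something with over 40 N, if the wrist force passes 120 N, or if a joint passes its speed limit or range.

## Robot

A 6-joint arm with a two-finger parallel gripper is mounted at the origin on the work surface; the furniture and walls round the work are solid. World frame = base frame: x ahead of the robot, y to its left, z up, the work surface at z = 0. Lengths are in mm, angles in degrees, forces in N, time in s.
With the tool pointing down it reaches from about 300 to 850 mm from the base axis. Payload 4.2 kg.
Tool frame: the origin (TCP) lies on the centre line of the jaws, within the pads' length; the fingertips stand 11 mm ahead of it and the grasp point (between the pads) lies 8 mm behind it; z points along the fingers, y is the direction in which the jaws open and shut (so a half turn about z gives the same grasp; the last joint's range is limited). The gripper opens to 91 mm and grips with 3 to 60 N. Pads are 32 mm wide; open, the fingers measure 118 mm over their backs; the gripper's body (76 mm by 178 mm) begins 60 mm behind the grasp point.
Start: joints at [75.172, 18.312, 89.639, -0, 72.044, -1.146], TCP at [136.01, 558.698, 224.976] pointing down, gripper open.
Joint ranges: [-177.97, 177.97], [-48.28, 115.42], [12.27, 149.76], [-77.06, 257.06], [2.81, 150.46], [-146.56, 146.56]. Speed limits (degrees/s): [147.25, 147.25, 180, 180, 180, 180].

## Interface

Orientations are given as [roll, pitch, yaw] about the fixed x, y, z axes, in that order (R = Rz(yaw) Ry(pitch) Rx(roll)).
In Python, from workcell import env, grab_frame gives the robot as it stands. The module is installed in compiled form; this text tells all that it offers.
- The arm moves only by the tool arm_command, never from a script. Its argument "series" is one flat list of numbers, 6 for each row, row after row: the shift along the world's x, y, z each as a share of 400 mm, from -1 to 1, then the turn, a rotation vector about the world's x, y, z each as a share of 45 degrees, from -1 to 1. A call has 1 to 20 rows; each row shifts and turns the commanded pose from where the row before left it; what a row does not reach is not made up. A row lasts 1/12 s, in which the tool goes at most 41.7 mm and 7.16 degrees, less where a joint would pass 70% of its speed; a pose out of reach is approached as far as the arm can. A call with a number of a shift or a turn outside -1 to 1 is refused whole. A call with a gripper value outside its range is refused whole. "hand" is the opening, from 0 (shut) to 1 (fully open), set as the call begins (left out, the last holds). The fingers move at their own pace and stop on an object; "newtons" is the grip in N (left out, the last holds). Time passes only in rows, so rows that do not move let the fingers close. It gives the time, the measured TCP pose, the force and the opening at its end, in the units of the state.
- env.state(): the state, without advancing time (a new reading comes with each control period).
- grab_frame(name): name is "side" or "top"; returns a dict with "frame" (400x640x3 uint8, red, green, blue), "intrinsics" (3x3 intrinsics, pixels), "R" (3x3) and "t" (3): a world point X has camera coordinates R X + t. Camera axes: x right, y down, z forward; pixel columns grow to the right and rows downward; lengths in mm; the calibration is good to about 2 mm. A picture is of the moment at which its call begins. There is no depth.
- env.job_done(): hands the job in, once; it reports no verdict.
The state is a dict: "time_s": time; "qpos": joint angles; "qvel": joint speeds; "effort": joint torques, N m; "ee_pos": TCP position; "ee_rot": TCP orientation; "force": force on the tool from outside, world axes, zero at the start; "torque": the same for the moment, N m; "gripper_width": finger opening in mm.
Only numpy, scipy, OpenCV 4.12 (cv2) and the standard library are available. Lean on these libraries where they do the work, as an engineer would, in place of code of your own. Each camera call takes 0.05 s, during which the arm holds its last target.

## Working session

There is one attempt and no reset: what is moved stays moved. The work goes in short steps, Python scripts to look and compute and a tool call to move; the robot and the scene stay as the last step left them, time stands still between calls to the robot, and variables do not carry over. Pictures are saved under pics/ and viewed, and the job is handed in when it is done.

Besides the shell and the picture viewer there is one more tool, called after ">>>" by a JSON object that holds its "method" and its "body", one argument or row to a line. arm_command: Moves the arm, as the interface text tells. Shift numbers are shares of 400 mm and turn numbers shares of 45 degrees, none past 1 either way. Its arguments: {"type":"object","properties":{"series":{"type":"array"},"hand":{"type":"number"},"newtons":{"type":"number"}},"required":["series"]}

```bash
mkdir -p pics; ls; python3 - <<'E'
from workcell import env, grab_frame
import cv2,pickle
print(env.state())
d={}
for n in("side","top"):
    f=grab_frame(n); d[n]=f
    cv2.imwrite(f"pics/{n}0.png",f["frame"][:,:,::-1]); print(n,f["intrinsics"],f["R"],f["t"])
pickle.dump(d,open("f0.pkl","wb"))
E
```

```text
pics
{'time_s': 0.0, 'qpos': array([ 7.51698934e+01,  1.83513273e+01,  8.97057224e+01,  1.21088055e-03,
        7.20440939e+01, -1.14360974e+00]), 'qvel': array([ 0.01406465,  0.03192964, -0.06913201,  0.03281281,  0.03191142,
        0.05051554]), 'effort': array([ 2.00242532e-03, -4.12452757e+01, -2.31972456e+01,  7.28594139e-02,
        4.57278709e-02, -1.53132542e-04]), 'ee_pos': array([135.89707474, 558.21311013, 224.12804553]), 'ee_rot': array([-1.79898900e+02, -3.16968009e-03,  1.66313126e+02]), 'force': array([ 0.1050071 ,  0.06329447, -0.15136013]), 'torque': array([-0.02053913,  0.02152017,  0.02392013]), 'gripper_width': 91.1681227180621}
side [[478.47040843   0.         325.56814618]
 [  0.         478.47040843 199.21199742]
 [  0.           0.           1.        ]] [[ 0.90811228 -0.41840015 -0.01653507]
 [-0.16282979 -0.31648027 -0.9345195 ]
 [ 0.38577008  0.85134103 -0.35552762]] [-440.94582806  196.60721396 1131.82257322]
top [[381.98709273   0.         324.22551728]
 [  0.         381.98709273 198.78982251]
 [  0.           0.           1.        ]] [[-1.88159938e-02 -9.99820438e-01 -2.24717456e-03]
 [-9.97130895e-01  1.89301065e-02 -7.32914038e-02]
 [ 7.33207827e-02  8.61676577e-04 -9.97308037e-01]] [ 58.96934647 538.85362147 994.93200947]
```

View pics/side0.png

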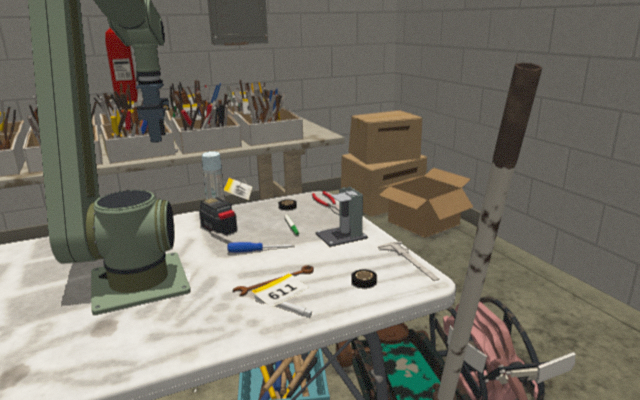

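View pics/top0.png

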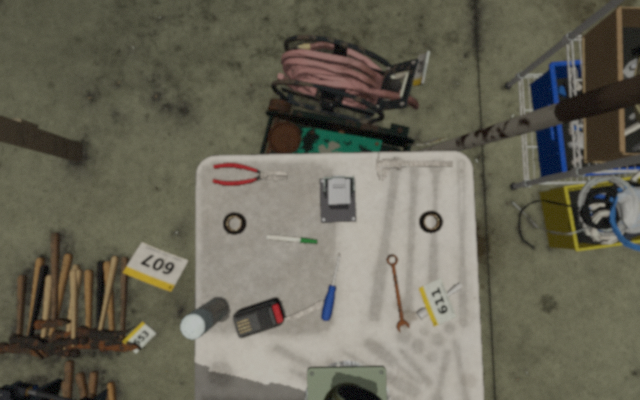

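Both rolls are visible: top view at (234,223) and (431,222), with the dispenser at about (338,200). I'll zoom in on each.

```bash
python3 - <<'E'
import cv2,pickle,numpy as np
d=pickle.load(open("f0.pkl","rb"))
t=d["top"]["frame"][:,:,::-1]; s=d["side"]["frame"][:,:,::-1]
def z(im,x0,y0,w,h,k): return cv2.resize(im[y0:y0+h,x0:x0+w],None,fx=k,fy=k,interpolation=cv2.INTER_CUBIC)
a=z(t,210,160,60,80,5);b=z(t,310,165,60,80,5) ;c=z(t,405,185,40,80,5)
cv2.imwrite("pics/ztop.png",np.hstack([a,b,c]))
cv2.imwrite("pics/zside.png",z(s,270,180,160,120,5))
E
```

```text
(no output)
```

View pics/ztop.png

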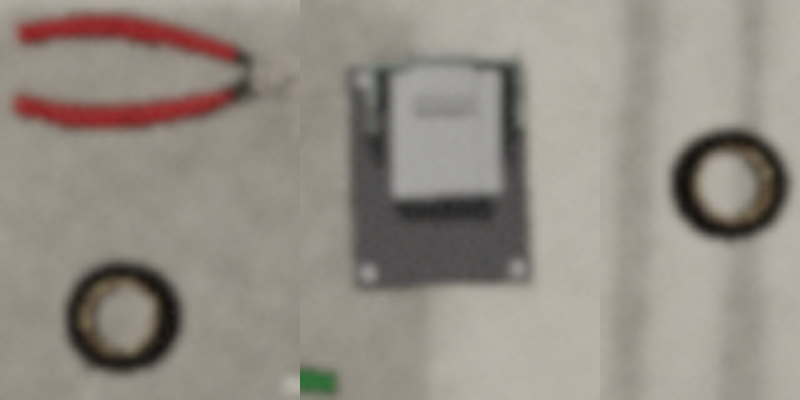

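View pics/zside.png

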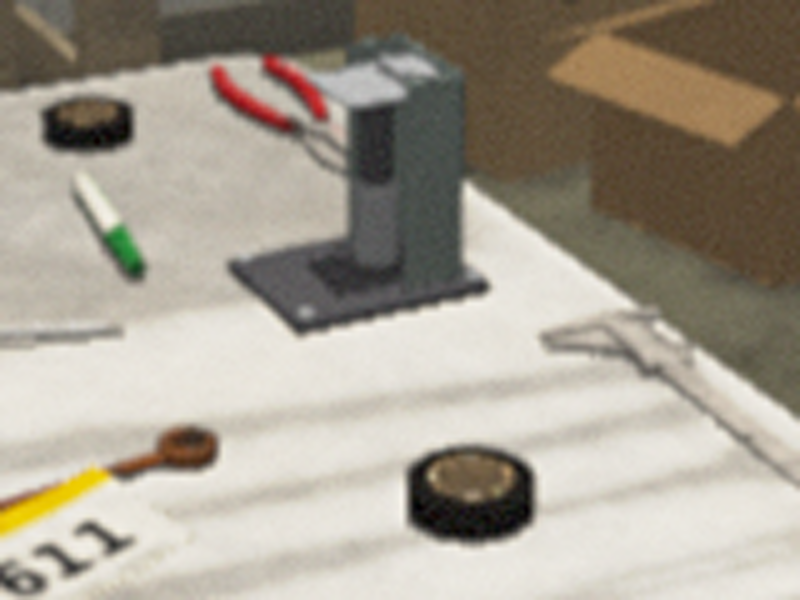

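```bash
cat > h.py <<'E'
import cv2,numpy as np
from scipy.optimize import least_squares
def proj(f,X):
    X=np.atleast_2d(X); c=X@np.asarray(f["R"]).T+np.asarray(f["t"]); p=c@np.asarray(f["intrinsics"]).T
    return p[:,:2]/p[:,2:]
def rollmask(f,box,th=75):
    x0,y0,w,h=box
    g=cv2.cvtColor(f["frame"],cv2.COLOR_RGB2GRAY)[y0:y0+h,x0:x0+w]
    g=cv2.resize(g,None,fx=8,fy=8,interpolation=cv2.INTER_CUBIC)
    m=(g<th).astype(np.uint8)
    cs,_=cv2.findContours(m,cv2.RETR_EXTERNAL,cv2.CHAIN_APPROX_NONE)
    c=max(cs,key=cv2.contourArea); c=cv2.convexHull(c)
    M=cv2.moments(c)
    return np.array([(M['m10']/M['m00']+.5)/8-.5+x0,(M['m01']/M['m00']+.5)/8-.5+y0]),M['m00']/64
def rollhull(f,x,y,z,r=30,h=19):
    a=np.linspace(0,2*np.pi,90)
    P=np.array([[x+r*np.cos(t),y+r*np.sin(t),z+k] for t in a for k in(0,h)])
    c=cv2.convexHull(proj(f,P).astype(np.float32)); M=cv2.moments(c)
    return np.array([M['m10']/M['m00'],M['m01']/M['m00']]),M['m00']
def rollpos(fs,cs,z=0,x0=(500,0)):
    r=least_squares(lambda p:np.concatenate([rollhull(f,p[0],p[1],z)[0]-c for f,c in zip(fs,cs)]),x0,diff_step=1e-3)
    return r.x,r.fun
E
python3 - <<'E'
from h import *
import pickle
d=pickle.load(open("f0.pkl","rb"));T,S=d["top"],d["side"]
for n,bt,bs in(("left",(215,205,38,38),(275,195,28,20)),("right",(412,203,38,38),(347,264,34,28))):
    for th in(70,100):
        ct,at=rollmask(T,bt,th);cs,as_=rollmask(S,bs,th)
        p,fun=rollpos([T,S],[ct,cs],x0=(550,200 if n=="left" else -200))
        print(n,th,ct,cs,p,fun,rollpos([T],[ct],x0=p)[0],rollpos([S],[cs],x0=p)[0],at,rollhull(T,*p,0)[1],as_,rollhull(S,*p,0)[1])
zt=lambda x,y:(310+(x-300)/5-.4,165+y/5-.4-0)
zs=lambda x,y:(270+x/5-.4,180+y/5-.4)
L=[(T,(-72,48,8),zt(357,283)),(T,(-72,-48,8),zt(530,283)),(T,(48,48,8),zt(350,66)),
(S,(-72,48,8),zs(232,264)),(S,(-72,-48,8),zs(302,328)),(S,(48,-48,8),zs(488,284)),
(T,(-30,26,119.5),zt(393,197)),(T,(-30,-26,119.5),zt(503,197)),(S,(-30,-26,119.5),zs(357,110))]
def W(p,q):
    c,s=np.cos(p[2]),np.sin(p[2]);return np.array([p[0]+c*q[0]-s*q[1],p[1]+s*q[0]+c*q[1],q[2]])
fn=lambda p:np.concatenate([proj(f,W(p,q))[0]-u for f,q,u in L])
r=least_squares(fn,(600,0,0),x_scale=(1,1,.01),loss='soft_l1');print(r.x[:2],np.degrees(r.x[2]));print(fn(r.x).reshape(-1,2).round(2))
for n,K in(("T",L[:3]+L[6:8]),("S",L[3:6]+L[8:])):
    g=lambda p:np.concatenate([proj(f,W(p,q))[0]-u for f,q,u in K]); rr=least_squares(g,r.x,x_scale=(1,1,.01)); print(n,rr.x[:2],np.degrees(rr.x[2]))
# overlay
k=5;im=d["top"]["frame"][165:245,290:390,::-1];im=cv2.resize(im,None,fx=k,fy=k,interpolation=2)
i2=cv2.resize(S["frame"][180:240,300:370,::-1],None,fx=6.67,fy=6.67,interpolation=2)
def draw(im,f,x0,y0,k,pts,col):
    u=(proj(f,[W(r.x,q) for q in pts])+.5-[x0,y0])*k-.5
    cv2.polylines(im,[np.round(u).astype(int)],True,col,1)
def rect(a,b,c,d,z): return[(a,c,z),(b,c,z),(b,d,z),(a,d,z)]
for im_,f,x0,y0,kk in((im,T,290,165,5),(i2,S,300,180,6.67)):
    draw(im_,f,x0,y0,kk,rect(-72,48,-48,48,8),(0,0,255))
    draw(im_,f,x0,y0,kk,rect(-30,30,-26,26,119.5),(0,255,0))
    draw(im_,f,x0,y0,kk,rect(8,31.5,-15,15,128),(255,0,0))
    draw(im_,f,x0,y0,kk,rect(0,31.5,33,38,130),(255,0,255));draw(im_,f,x0,y0,kk,rect(0,31.5,-33,-38,130),(255,0,255))
cv2.imwrite("pics/ovT.png",im);cv2.imwrite("pics/ovS.png",i2)
E
```

```text
left 70 [234.16067055 223.07666889] [287.19273692 204.85751182] [480.63638722 290.00781715] [ 0.10754919 -0.17672693 -0.25530412 -0.14074722] [480.17108568 290.29597365] [480.94091716 288.4466555 ] 371.6328125 434.33722587139346 136.625 197.06697513186373
left 100 [234.16846806 223.06173903] [287.11580845 204.61642668] [480.64073561 290.19052744] [ 0.03140489 -0.16212903 -0.19671041  0.08182878] [480.21045773 290.27507458] [481.47022079 290.58331277] 420.5 434.3649211747106 164.8046875 197.0194808295928
right 70 [430.43131969 221.50254227] [363.66779197 278.54694871] [ 475.13131753 -233.46925043] [ 0.07611864 -0.23924988 -0.2158134   0.07501284] [ 474.49862831 -233.24113605] [ 475.74534505 -233.39271713] 358.265625 441.4969531255774 370.4140625 452.52050875872374
right 100 [430.47299743 221.49876542] [363.62536692 278.5006227 ] [ 475.09528187 -233.46847439] [ 0.03468263 -0.22193373 -0.18716303  0.12470478] [ 474.50658603 -233.35272531] [ 475.75943911 -233.16443131] 398.0078125 441.5002136474941 398.34375 452.5334701561369
[551.16312856  12.07559933] 0.3810004696449126
[[-0.38  0.73]
 [ 0.89 -0.18]
 [-0.08 -0.4 ]
 [-1.36 -0.82]
 [-0.86 -0.27]
 [ 0.9  -0.21]
 [ 0.63 -0.48]
 [ 0.36 -1.04]
 [-1.8  -0.7 ]]
T [550.32834078  12.47357248] -0.29986564034162605
S [551.700137     9.01992667] 1.000007835569473
```

View pics/ovT.png

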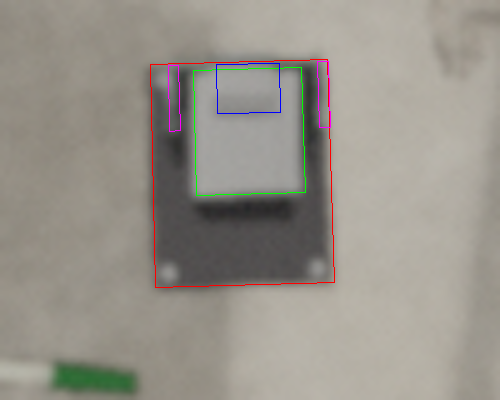

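View pics/ovS.png

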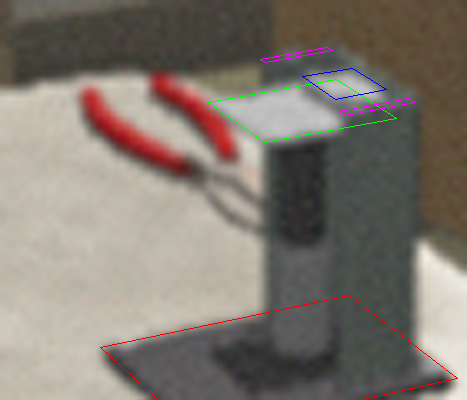

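```bash
cat > fit.py <<'E'
from h import *
import pickle
from scipy.ndimage import map_coordinates,gaussian_filter
d=pickle.load(open("f0.pkl","rb"));T,S=d["top"],d["side"]
def W(p,q):
    c,s=np.cos(p[2]),np.sin(p[2]);q=np.asarray(q,float);return np.array([p[0]+c*q[0]-s*q[1],p[1]+s*q[0]+c*q[1],q[2]])
def edges(f,E,p,hw):
    g=gaussian_filter(cv2.cvtColor(f["frame"],cv2.COLOR_RGB2GRAY).astype(float),.7);out=[]
    for a,b in E:
        a,b=np.array(a,float),np.array(b,float)
        u0,u1=proj(f,[W(p,a),W(p,b)]);t=(u1-u0)/np.linalg.norm(u1-u0);n=np.array([-t[1],t[0]])
        for s in np.linspace(.1,.9,12):
            q=a+s*(b-a);u=proj(f,W(p,q))[0];k=np.arange(-hw,hw+.01,.1)
            v=map_coordinates(g,[u[1]+k*n[1],u[0]+k*n[0]],order=3);gr=np.abs(np.gradient(v,.1))
            if gr.max()<6: continue
            i=gr.argmax()
            if i in(0,len(k)-1): continue
            out.append((f,q,u+k[i]*n,n))
    return out
ET=[((-72,48,8),(-5,48,8)),((-72,-48,8),(-5,-48,8)),((-72,-48,8),(-72,48,8)),((-30,-26,119.5),(-30,26,119.5)),((-30,26,119.5),(-3,26,119.5)),((-30,-26,119.5),(-3,-26,119.5))]
ES=[((-72,48,8),(-72,-48,8)),((-72,-48,0),(48,-48,0)),((-30,-26,119.5),(-30,26,119.5)),((-72,-48,0),(-72,48,0))]
for name,sets in(("T",[(T,ET)]),("S",[(S,ES)]),("both",[(T,ET),(S,ES)])):
    p=np.array([551,12,.01])
    for hw in(3,2.5,2,1.5):
        L=sum([edges(f,E,p,hw) for f,E in sets],[])
        r=least_squares(lambda p:np.array([(proj(f,W(p,q))[0]-u)@n for f,q,u,n in L]),p,x_scale=(1,1,.01),loss='soft_l1',f_scale=.3);p=r.x
    print(name,p[:2],np.degrees(p[2]),len(L),np.abs(r.fun).mean())
    R=np.array([(proj(f,W(p,q))[0]-u)@n for f,q,u,n in L]);print(R.round(1))
E
python3 fit.py
```

```text
T [549.76094862  14.39752146] 1.642483214257102 72 0.21857268390866058
[ 0.3  0.2 -0.2 -0.1 -0.1 -0.2 -0.2  0.   0.   0.  -0.1 -0.3 -0.3 -0.2
  0.2  0.3  0.2  0.1  0.2  0.2  0.3  0.3  0.4  0.3  0.3 -0.1 -0.2 -0.3
 -0.5 -0.6 -0.6 -0.5 -0.1 -0.  -0.   0.2  0.   0.   0.   0.   0.   0.1
  0.1  0.2  0.3  0.3  0.2  0.2  0.3  0.3  0.3  0.2  0.1  0.1  0.1  0.1
  0.1  0.1  0.2  0.2 -0.3 -0.3 -0.3 -0.4 -0.4 -0.2 -0.2 -0.3 -0.4 -0.4
 -0.4 -0.5]
S [550.22660898  17.19597052] 0.9484375397516223 46 0.5902268002993143
[-0.7 -0.9 -1.  -1.1 -1.1 -1.  -0.9 -0.9 -0.9 -0.9 -0.9 -1.   0.1  0.
  0.   0.1 -0.1  0.   0.2 -0.2  0.  -0.  -0.2 -0.   0.6 -1.2 -0.5 -0.3
 -0.2 -0.1  0.1  0.1  0.3  0.4 -0.9 -1.  -1.  -1.  -1.  -1.  -1.  -0.9
 -0.8 -0.8 -0.8 -0.9]
both [549.77330311  14.62133231] 1.8031583989590532 118 0.4131088607255763
[ 0.3  0.2 -0.2 -0.2 -0.2 -0.2 -0.3 -0.1 -0.  -0.1 -0.1 -0.3 -0.3 -0.2
  0.2  0.3  0.2  0.1  0.2  0.2  0.2  0.3  0.3  0.3  0.4 -0.1 -0.2 -0.3
 -0.4 -0.5 -0.6 -0.5 -0.1 -0.  -0.   0.2  0.   0.1  0.   0.1 -0.   0.1
  0.2  0.2  0.3  0.3  0.2  0.2  0.2  0.2  0.2  0.2  0.1  0.1  0.1 -0.
  0.1  0.1  0.1  0.1 -0.4 -0.3 -0.4 -0.4 -0.4 -0.3 -0.3 -0.4 -0.5 -0.5
 -0.5 -0.6 -0.6 -0.8 -0.9 -0.9 -0.9 -0.9 -0.8 -0.8 -0.9 -0.9 -1.  -1.1
  0.7  0.7  0.5  0.6  0.5  0.5  0.6  0.3  0.4  0.5  0.1  0.4  0.6  0.6
 -1.2 -0.5 -0.3 -0.3 -0.1 -0.   0.1  0.2 -0.8 -0.9 -1.  -1.  -1.1 -1.1
 -1.1 -1.  -1.  -1.  -1.  -1.1]
```

Estimates so far (mm):
- **Dispenser:** origin about (550, 14), yaw about 1.3°.
- **Rolls:** (480.6, 290.0) and (475.1, −233.5).

I'll start with the left roll. I'll raise the arm, then move above it with the pads 9 mm forward of the roll's centre, so the fingers clear the cheeks later.

>>> {"method": "arm_command", "body": {
  "series": [0,0,0.05,0,0,0,0,0,0.05,0,0,0,0,0,0.05,0,0,0],
  "hand": 1,
  "newtons": 30
}}

```text
time_s: 0.35
ee_pos: [135.9, 558.2, 284.9]
ee_rot: [-179.9, -0.0, 166.3]
force: [0.5, 0.1, 0.3]
gripper_width: 91.2
```

>>> {"method": "arm_command", "body": {
  "series": [0.042,-0.0336,0,0,0,0.0167,0.042,-0.0336,0,0,0,0.0167,0.042,-0.0336,0,0,0,0.0167,0.042,-0.0336,0,0,0,0.0167,0.042,-0.0336,0,0,0,0.0167,0.042,-0.0336,0,0,0,0.0167,0.042,-0.0336,0,0,0,0.0167,0.042,-0.0336,0,0,0,0.0167,0.042,-0.0336,0,0,0,0.0167,0.042,-0.0336,0,0,0,0.0167,0.042,-0.0336,0,0,0,0.0167,0.042,-0.0336,0,0,0,0.0167,0.042,-0.0336,0,0,0,0.0167,0.042,-0.0336,0,0,0,0.0167,0.042,-0.0336,0,0,0,0.0167,0.042,-0.0336,0,0,0,0.0167,0.042,-0.0336,0,0,0,0.0167,0.042,-0.0336,0,0,0,0.0167,0.042,-0.0336,0,0,0,0.0167,0.042,-0.0336,0,0,0,0.0167]
}}

```text
time_s: 2.02
ee_pos: [472.6, 289.0, 284.5]
ee_rot: [-180.0, -0.1, -178.6]
force: [-0.7, 0.6, 0.7]
gripper_width: 91.4
```

>>> {"method": "arm_command", "body": {
  "series": [-0.0025,0.0025,-0.05,0,0,0,0,0,-0.05,0,0,0,0,0,-0.05,0,0,0,0,0,-0.05,0,0,0,0,0,-0.05,0,0,0,0,0,-0.05,0,0,0,0,0,-0.05,0,0,0,0,0,-0.05,0,0,0,0,0,-0.05,0,0,0,0,0,-0.05,0,0,0,0,0,-0.05,0,0,0,0,0,-0.05,0,0,0,0,0,-0.04,0,0,0,0,0,-0.03,0,0,0,0,0,0,0,0,0,0,0,0,0,0,0]
}}

```text
time_s: 3.35
ee_pos: [470.6, 290.6, 16.4]
ee_rot: [-180.0, -0.1, -178.7]
force: [-0.4, -0.2, 0.6]
gripper_width: 91.8
```

```bash
python3 - <<'E'
from workcell import env, grab_frame
from h import *
s=env.state();print(s["ee_pos"],s["force"])
T=grab_frame("top")["frame"][190:260,200:300,::-1];S=grab_frame("side")["frame"][170:230,240:340,::-1]
cv2.imwrite("pics/g1.png",np.vstack([cv2.resize(T,None,fx=4,fy=4,interpolation=2),cv2.resize(S,None,fx=4,fy=4,interpolation=2)]))
E
```

```text
[470.58862198 290.64151379  16.35364524] [-0.35326411 -0.24959749  0.56170362]
```

View pics/g1.png

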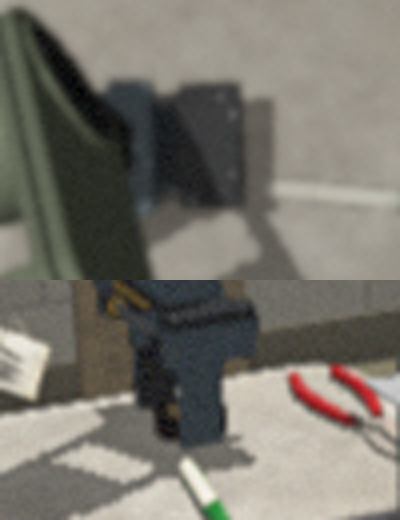

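The fingers straddle the roll and clear the marker. I'll lower 2 mm and close.

>>> {"method": "arm_command", "body": {
  "series": [0,0,-0.005,0,0,0,0,0,0,0,0,0]
}}

```text
time_s: 3.62
ee_pos: [471.4, 291.1, 15.6]
ee_rot: [180.0, 0.1, -178.7]
force: [1.1, 0.6, -0.3]
gripper_width: 91.1
```

>>> {"method": "arm_command", "body": {
  "series": [0,0,0,0,0,0,0,0,0,0,0,0,0,0,0,0,0,0,0,0,0,0,0,0,0,0,0,0,0,0,0,0,0,0,0,0,0,0,0,0,0,0,0,0,0,0,0,0,0,0,0,0,0,0,0,0,0,0,0,0],
  "hand": 0,
  "newtons": 30
}}

```text
time_s: 4.45
ee_pos: [471.0, 290.9, 15.0]
ee_rot: [180.0, 0.0, -178.7]
force: [-1.0, -0.6, 1.9]
gripper_width: 59.1
```

Gripped at 59.1 mm wide. Lifting and carrying to the front of the dispenser.

>>> {"method": "arm_command", "body": {
  "series": [0,0,0.02,0,0,0,0,0,0.04,0,0,0,0,0,0.06,0,0,0,0,0,0.06,0,0,0,0,0,0.06,0,0,0,0,0,0.06,0,0,0,0,0,0.06,0,0,0,0,0,0.06,0,0,0,0,0,0.04,0,0,0]
}}

```text
time_s: 5.2
ee_pos: [471.5, 291.2, 202.0]
ee_rot: [179.9, 0.2, -178.7]
force: [-0.6, -0.1, -1.0]
gripper_width: 58.9
```

>>> {"method": "arm_command", "body": {
  "series": [0.0055,-0.0366,0,0,0,0,0.0055,-0.0366,0,0,0,0,0.0055,-0.0366,0,0,0,0,0.0055,-0.0366,0,0,0,0,0.0055,-0.0366,0,0,0,0,0.0055,-0.0366,0,0,0,0,0.0055,-0.0366,0,0,0,0,0.0055,-0.0366,0,0,0,0,0.0055,-0.0366,0,0,0,0,0.0055,-0.0366,0,0,0,0,0.0055,-0.0366,0,0,0,0,0.0055,-0.0366,0,0,0,0,0.0055,-0.0366,0,0,0,0,0.0055,-0.0366,0,0,0,0,0.0055,-0.0366,0,0,0,0,0.0055,-0.0366,0,0,0,0,0.0055,-0.0366,0,0,0,0,0.0055,-0.0366,0,0,0,0,0.0055,-0.0366,0,0,0,0]
}}

```text
time_s: 6.78
ee_pos: [512.6, 12.0, 199.4]
ee_rot: [180.0, 0.0, -178.7]
force: [0.3, -0.2, -0.8]
gripper_width: 59.1
```

```bash
cat > look.py <<'E'
import sys
from workcell import env, grab_frame
from h import *
import pickle
n=sys.argv[1]
s=env.state();print(s["time_s"],s["ee_pos"],s["ee_rot"],s["force"],s["gripper_width"])
t=grab_frame("top");S=grab_frame("side");pickle.dump({"top":t,"side":S},open(n+".pkl","wb"))
a=cv2.resize(t["frame"][150:250,290:390,::-1],None,fx=4,fy=4,interpolation=2)
b=cv2.resize(S["frame"][150:250,290:390,::-1],None,fx=4,fy=4,interpolation=2)
cv2.imwrite(f"pics/{n}.png",np.hstack([a,b]))
E
python3 look.py c1
```

```text
6.7833 [512.6395977   11.99078534 199.39280498] [ 1.79994055e+02  1.04648498e-02 -1.78655402e+02] [ 0.33902122 -0.21639957 -0.75269263] 59.11897686738726
```

View pics/c1.png

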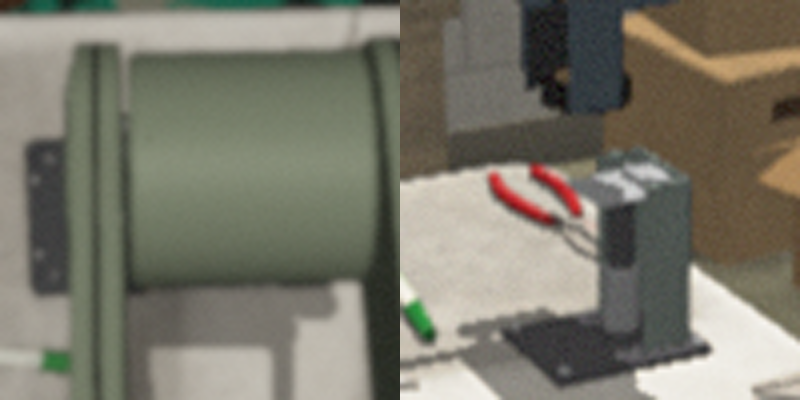

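>>> {"method": "arm_command", "body": {
  "series": [0,0.0035,-0.03,0,0,0,0,0,-0.03,0,0,0,0,0,-0.03,0,0,0,0,0,-0.03,0,0,0,0,0,-0.015,0,0,0,0,0,-0.01,0,0,0,0,0,0,0,0,0]
}}

```text
time_s: 7.47
ee_pos: [512.4, 14.5, 140.5]
ee_rot: [180.0, -0.1, -178.6]
force: [0.5, 0.4, -0.6]
gripper_width: 59.1
```

```bash
python3 look.py c2
```

```text
7.4667 [512.38058222  14.53421442 140.51898505] [ 1.79983654e+02 -7.29315407e-02 -1.78633691e+02] [ 0.46386324  0.39108967 -0.57131654] 59.084438207080495
```

View pics/c2.png

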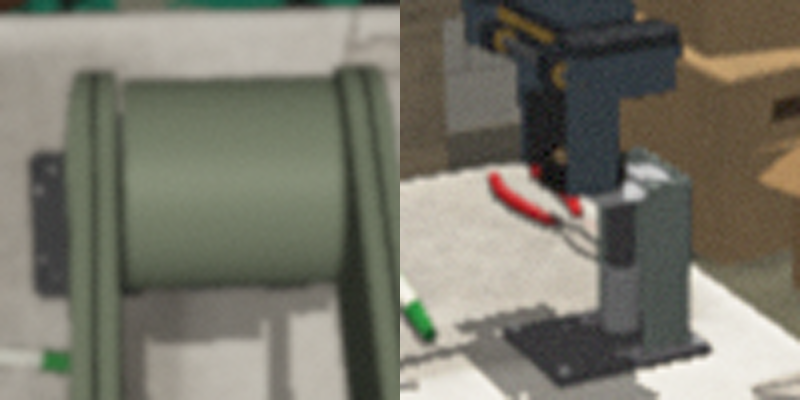

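>>> {"method": "arm_command", "body": {
  "series": [0,0,-0.01,0,0,0,0,0,-0.01,0,0,0,0,0,0,0,0,0]
}}

```text
time_s: 7.82
ee_pos: [513.3, 14.2, 133.0]
ee_rot: [180.0, 0.1, -178.7]
force: [-0.0, 0.3, 2.1]
gripper_width: 59.1
```

>>> {"method": "arm_command", "body": {
  "series": [0,0,-0.01,0,0,0,0,0,-0.005,0,0,0,0,0,0,0,0,0]
}}

```text
time_s: 8.07
ee_pos: [513.4, 14.2, 127.0]
ee_rot: [180.0, 0.1, -178.7]
force: [1.5, 0.4, 1.8]
gripper_width: 59.2
```

>>> {"method": "arm_command", "body": {
  "series": [0,0,-0.01,0,0,0,0,0,-0.01,0,0,0,0,0,0,0,0,0]
}}

```text
time_s: 8.32
ee_pos: [513.2, 14.2, 118.5]
ee_rot: [180.0, 0.0, -178.7]
force: [1.7, 0.8, 3.8]
gripper_width: 59.2
```

>>> {"method": "arm_command", "body": {
  "series": [0,0,-0.01,0,0,0,0,0,-0.005,0,0,0,0,0,0,0,0,0]
}}

```text
time_s: 8.57
ee_pos: [513.1, 14.1, 112.8]
ee_rot: [180.0, 0.0, -178.7]
force: [2.2, -0.2, 4.3]
gripper_width: 59.4
```

The 4.3 N upward force fits about 21 mm of spring travel. I'll check that the roll is level.

```bash
python3 look.py c3; python3 - <<'E'
import pickle,cv2
d=pickle.load(open('c3.pkl','rb'))
cv2.imwrite('pics/c3z.png',cv2.resize(d["side"]["frame"][170:230,305:385,::-1],None,fx=8,fy=8,interpolation=2))
E
```

```text
8.5667 [513.13611905  14.11607581 112.77107499] [ 1.79995223e+02  3.36377057e-02 -1.78653254e+02] [ 2.22573435 -0.21045322  4.28820978] 59.38521105184555
```

View pics/c3z.png

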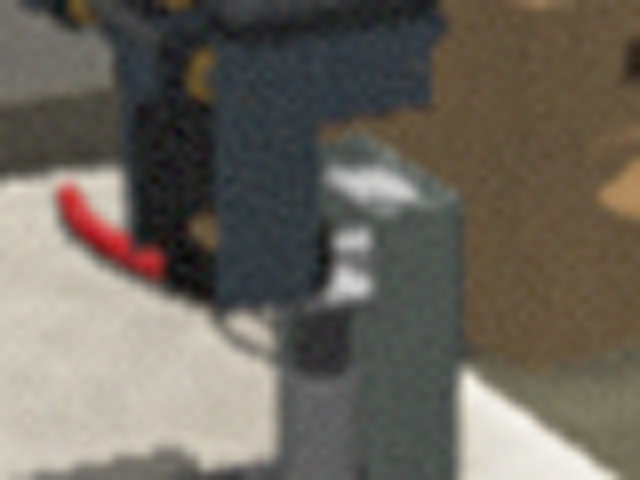

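The roll is level and the platform is down, so I'll slide it under the lip.

>>> {"method": "arm_command", "body": {
  "series": [0.0075,0,0,0,0,0,0.0075,0,0,0,0,0,0,0,0,0,0,0]
}}

```text
time_s: 8.92
ee_pos: [518.3, 14.1, 112.7]
ee_rot: [-180.0, -0.1, -178.6]
force: [-1.9, 0.5, 4.9]
gripper_width: 59.6
```

>>> {"method": "arm_command", "body": {
  "series": [0.0075,0,0,0,0,0,0.0075,0,0,0,0,0,0,0,0,0,0,0]
}}

```text
time_s: 9.17
ee_pos: [525.3, 14.1, 112.9]
ee_rot: [180.0, 0.0, -178.7]
force: [-0.9, 0.5, 5.3]
gripper_width: 59.4
```

>>> {"method": "arm_command", "body": {
  "series": [0.005,0,0,0,0,0,0.005,0,0,0,0,0,0,0,0,0,0,0]
}}

```text
time_s: 9.42
ee_pos: [529.2, 14.1, 113.0]
ee_rot: [180.0, 0.0, -178.7]
force: [-1.5, 0.1, 3.8]
gripper_width: 59.4
```

```bash
python3 look.py c4; python3 - <<'E'
import pickle,cv2
d=pickle.load(open('c4.pkl','rb'))
cv2.imwrite('pics/c4z.png',cv2.resize(d["side"]["frame"][170:230,305:385,::-1],None,fx=8,fy=8,interpolation=2))
E
```

```text
9.4167 [529.24802638  14.11125761 112.98825968] [ 1.79996393e+02  2.50041501e-02 -1.78654287e+02] [-1.53613189  0.1019378   3.83909662] 59.39918151442431
```

View pics/c4z.png

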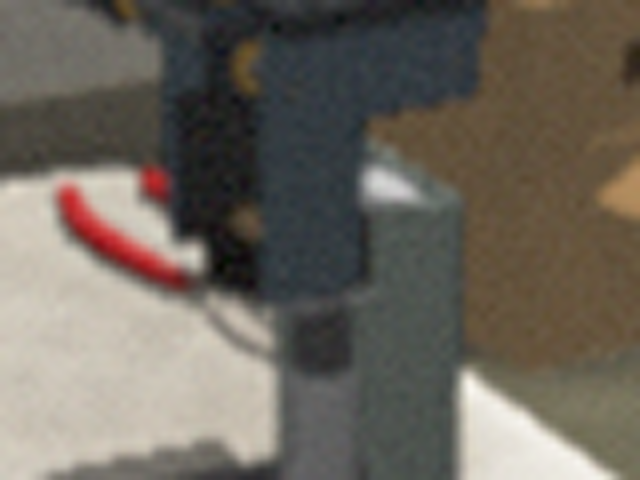

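No blocking force: the roll's rear edge is about 11 mm under the lip. Release.

>>> {"method": "arm_command", "body": {
  "series": [0,0,0,0,0,0,0,0,0,0,0,0,0,0,0,0,0,0,0,0,0,0,0,0,0,0,0,0,0,0,0,0,0,0,0,0,0,0,0,0,0,0],
  "hand": 1
}}

```text
time_s: 10.1
ee_pos: [528.8, 14.1, 112.9]
ee_rot: [180.0, -0.0, -178.7]
force: [-0.2, 0.3, -0.2]
gripper_width: 91.2
```

>>> {"method": "arm_command", "body": {
  "series": [-0.02,0,0.01,0,0,0,-0.03,0,0.06,0,0,0,-0.05,0,0.06,0,0,0,-0.05,0,0.02,0,0,0]
}}

```text
time_s: 10.43
ee_pos: [469.5, 14.1, 175.8]
ee_rot: [180.0, 0.3, -178.7]
force: [-0.8, 0.3, 0.7]
gripper_width: 91.5
```

```bash
python3 look.py c5
```

```text
10.4333 [469.46613315  14.1355896  175.80194161] [ 179.99990844    0.26987135 -178.65453019] [-0.7509615   0.27581852  0.70266481] 91.51645490193356
```

View pics/c5.png

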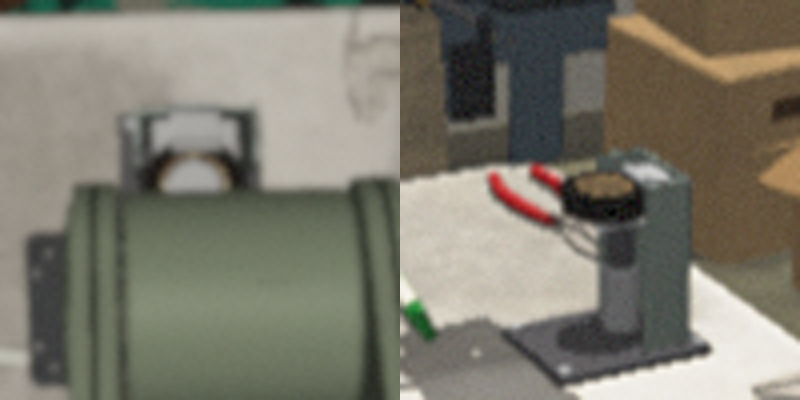

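The roll is clamped under the lip. I'll close the fingers and push it home from the front.

>>> {"method": "arm_command", "body": {
  "series": [0,0,0,0,0,0,0,0,0,0,0,0,0,0,0,0,0,0,0,0,0,0,0,0,0,0,0,0,0,0,0,0,0,0,0,0,0,0,0,0,0,0,0,0,0,0,0,0,0,0,0,0,0,0,0,0,0,0,0,0],
  "hand": 0,
  "newtons": 30
}}

```text
time_s: 11.37
ee_pos: [468.8, 14.1, 173.0]
ee_rot: [180.0, -0.0, -178.7]
force: [-0.3, 0.2, 0.4]
gripper_width: 27.4
```

>>> {"method": "arm_command", "body": {
  "series": [0,0,-0.04,0,0,0,0,0,-0.04,0,0,0,0,0,-0.04,0,0,0,0,0,-0.03,0,0,0,0,0,0,0,0,0,0,0,0,0,0,0]
}}

```text
time_s: 11.87
ee_pos: [468.6, 14.1, 112.8]
ee_rot: [180.0, -0.1, -178.7]
force: [-0.3, -0.5, 1.1]
gripper_width: 0.2
```

```bash
python3 look.py c6
```

```text
11.8667 [468.57789441  14.13387285 112.78111796] [ 1.79993573e+02 -6.45930767e-02 -1.78652670e+02] [-0.26079474 -0.49010725  1.14175049] 0.23206522397799265
```

View pics/c6.png

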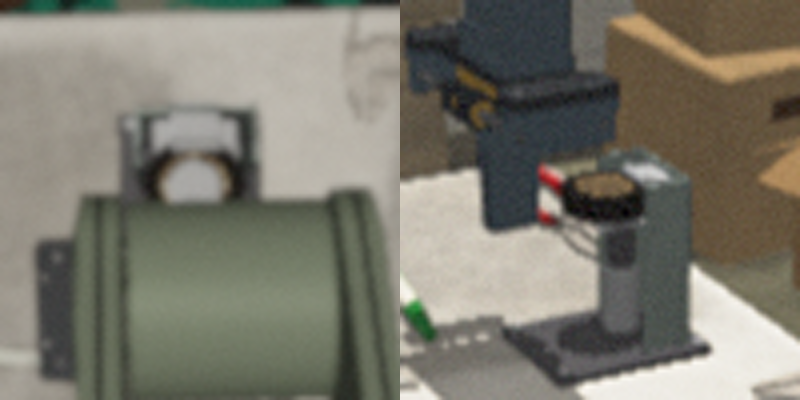

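>>> {"method": "arm_command", "body": {
  "series": [0,0,0.01,0,0,0,0.01,0,0,0,0,0,0.01,0,0,0,0,0,0.01,0,0,0,0,0,0.01,0,0,0,0,0,0.01,0,0,0,0,0,0.01,0,0,0,0,0,0.01,0,0,0,0,0]
}}

```text
time_s: 12.63
ee_pos: [495.0, 14.2, 116.2]
ee_rot: [180.0, -0.3, -178.7]
force: [-3.7, 1.0, -0.2]
gripper_width: 0.3
```

>>> {"method": "arm_command", "body": {
  "series": [0.005,0,0,0,0,0,0.005,0,0,0,0,0,0,0,0,0,0,0]
}}

```text
time_s: 12.88
ee_pos: [499.8, 14.2, 116.3]
ee_rot: [180.0, -0.2, -178.7]
force: [-4.5, 0.3, -1.8]
gripper_width: 0.5
```

>>> {"method": "arm_command", "body": {
  "series": [0.005,0,0,0,0,0,0,0,0,0,0,0]
}}

```text
time_s: 13.05
ee_pos: [501.6, 14.2, 116.4]
ee_rot: [180.0, -0.2, -178.7]
force: [-4.8, 0.4, -0.6]
gripper_width: 0.3
```

Friction is about 4.5 N, so the roll is sliding. I'll push on until it meets the wall.

>>> {"method": "arm_command", "body": {
  "series": [0.005,0,0,0,0,0,0,0,0,0,0,0]
}}

```text
time_s: 13.22
ee_pos: [503.5, 14.2, 116.4]
ee_rot: [180.0, -0.2, -178.7]
force: [-5.2, 1.4, -1.6]
gripper_width: 0.6
```

>>> {"method": "arm_command", "body": {
  "series": [0.004,0,0,0,0,0,0,0,0,0,0,0]
}}

```text
time_s: 13.38
ee_pos: [505.0, 14.2, 116.4]
ee_rot: [180.0, -0.2, -178.7]
force: [-4.8, -0.1, -1.6]
gripper_width: 0.5
```

>>> {"method": "arm_command", "body": {
  "series": [0.004,0,0,0,0,0,0,0,0,0,0,0]
}}

```text
time_s: 13.55
ee_pos: [505.8, 14.1, 116.1]
ee_rot: [180.0, -0.3, -178.7]
force: [-6.6, 0.3, -1.1]
gripper_width: 0.4
```

>>> {"method": "arm_command", "body": {
  "series": [0.004,0,0,0,0,0,0,0,0,0,0,0]
}}

```text
time_s: 13.72
ee_pos: [506.0, 14.1, 115.9]
ee_rot: [180.0, -0.5, -178.7]
force: [-9.2, 0.4, 0.9]
gripper_width: 0.6
```

>>> {"method": "arm_command", "body": {
  "series": [0.003,0,0,0,0,0,0,0,0,0,0,0]
}}

```text
time_s: 13.88
ee_pos: [506.0, 14.0, 115.7]
ee_rot: [180.0, -0.6, -178.6]
force: [-11.5, -0.7, 0.7]
gripper_width: 0.5
```

```bash
python3 look.py c7
```

```text
13.8833 [506.04584543  14.02566495 115.69392966] [ 179.99570967   -0.63017901 -178.64843953] [-11.45253644  -0.68542245   0.72756408] 0.4617846724594444
```

View pics/c7.png

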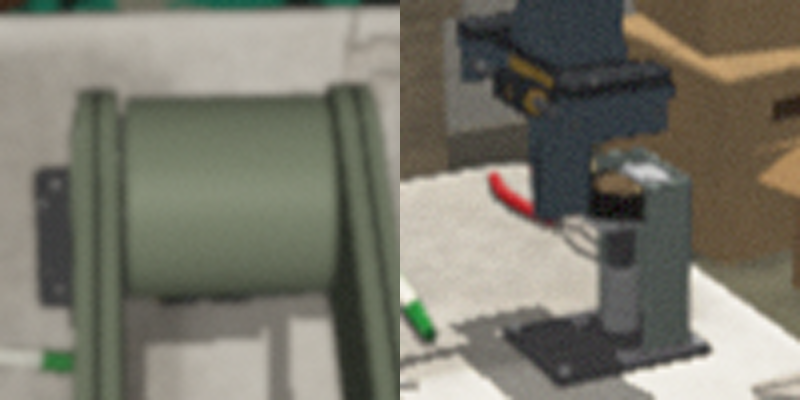

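Hard stop at TCP x = 506.0: the pushed face is at 522, so the roll's centre is about 2 mm past the axis, against the wall and within the 4 mm play. Now I'll retreat and fetch the second roll.

>>> {"method": "arm_command", "body": {
  "series": [-0.015,0,0,0,0,0,-0.03,0,0,0,0,0,-0.03,0,0,0,0,0,-0.031,0,0,0,0,0,0,0,0.07,0,0,0,0,0,0.07,0,0,0,0,0,0.07,0,0,0]
}}

```text
time_s: 14.57
ee_pos: [469.9, 14.1, 202.8]
ee_rot: [-180.0, 0.3, -178.6]
force: [1.1, 0.0, -0.3]
gripper_width: 0.3
```

>>> {"method": "arm_command", "body": {
  "series": [0,-0.0364,0,0,0,0,0,-0.0364,0,0,0,0,0,-0.0364,0,0,0,0,0,-0.0364,0,0,0,0,0,-0.0364,0,0,0,0,0,-0.0364,0,0,0,0,0,-0.0364,0,0,0,0,0,-0.0364,0,0,0,0,0,-0.0364,0,0,0,0,0,-0.0364,0,0,0,0,0,-0.0364,0,0,0,0,0,-0.0364,0,0,0,0,0,-0.0364,0,0,0,0,0,-0.0364,0,0,0,0,0,-0.0364,0,0,0,0,0,-0.0364,0,0,0,0,0,-0.0364,0,0,0,0,0,0,0,0,0,0],
  "hand": 1
}}

```text
time_s: 16.07
ee_pos: [469.8, -236.3, 201.7]
ee_rot: [-179.8, 0.2, -178.8]
force: [0.3, -0.9, -0.0]
gripper_width: 91.1
```

```bash
python3 look.py c8; python3 - <<'E'
import pickle,cv2
from h import *
d=pickle.load(open('c8.pkl','rb'))
cv2.imwrite('pics/c8b.png',cv2.resize(d["side"]["frame"][150:310,270:450,::-1],None,fx=3,fy=3,interpolation=2))
c,_=rollmask(d["side"],(347,264,34,28),85);print(rollpos([d["side"]],[c],x0=(475,-233))[0])
E
```

```text
16.0667 [ 469.7821322  -236.31595602  201.69761244] [-179.81710824    0.21600419 -178.75457072] [ 0.28304702 -0.94621626 -0.03287335] 91.11474582552819
[ 474.83988682 -233.48280417]
```

View pics/c8.png

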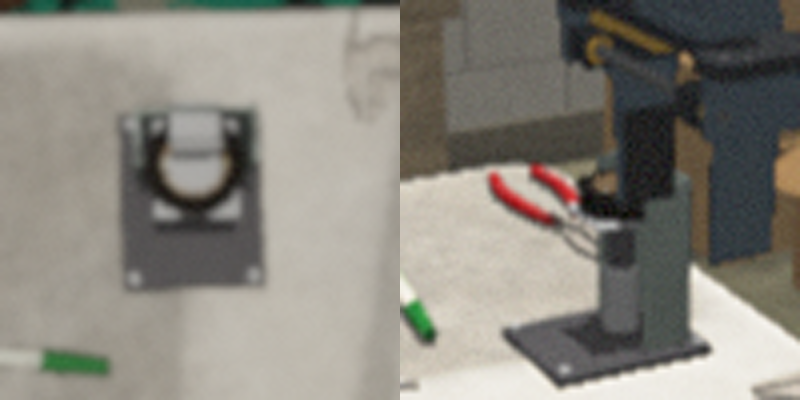

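View pics/c8b.png

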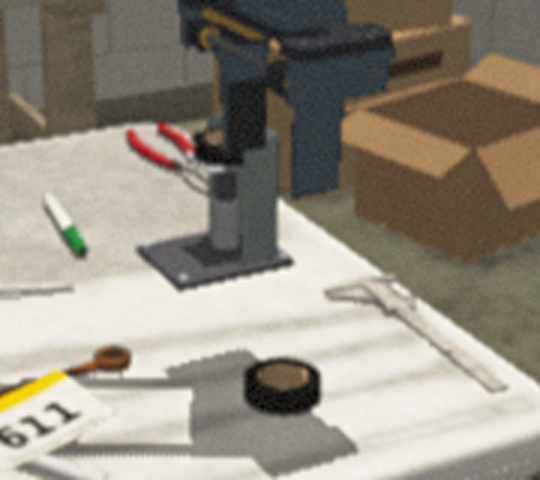

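Roll one sits home under the lip. The second roll is confirmed at (475, −233.5), so I'm descending on it.

>>> {"method": "arm_command", "body": {
  "series": [-0.01,0.0075,-0.05,0,0,0,0,0,-0.05,0,0,0,0,0,-0.05,0,0,0,0,0,-0.05,0,0,0,0,0,-0.05,0,0,0,0,0,-0.05,0,0,0,0,0,-0.05,0,0,0,0,0,-0.05,0,0,0,0,0,-0.04,0,0,0,0,0,-0.02,0,0,0,0,0,0,0,0,0,0,0,0,0,0,0,0,0,0,0,0,0]
}}

```text
time_s: 17.25
ee_pos: [465.3, -230.6, 18.0]
ee_rot: [-179.9, 0.1, -178.6]
force: [-0.2, 0.3, 0.7]
gripper_width: 91.2
```

>>> {"method": "arm_command", "body": {
  "series": [0,-0.007,-0.007,0,0,0,0,0,0,0,0,0,0,0,0,0,0,0]
}}

```text
time_s: 17.5
ee_pos: [464.7, -233.5, 14.7]
ee_rot: [-180.0, 0.1, -178.7]
force: [0.3, 0.1, -0.0]
gripper_width: 91.1
```

>>> {"method": "arm_command", "body": {
  "series": [0,0,0,0,0,0,0,0,0,0,0,0,0,0,0,0,0,0,0,0,0,0,0,0,0,0,0,0,0,0,0,0,0,0,0,0,0,0,0,0,0,0,0,0,0,0,0,0,0,0,0,0,0,0,0,0,0,0,0,0],
  "hand": 0,
  "newtons": 30
}}

```text
time_s: 18.33
ee_pos: [464.4, -233.2, 14.2]
ee_rot: [180.0, 0.0, -178.7]
force: [-0.1, 0.7, 0.1]
gripper_width: 59.3
```

>>> {"method": "arm_command", "body": {
  "series": [0,0,0.02,0,0,0,0,0,0.04,0,0,0,0,0,0.06,0,0,0,0,0,0.06,0,0,0,0,0,0.06,0,0,0,0,0,0.06,0,0,0,0,0,0.06,0,0,0,0,0,0.06,0,0,0,0,0,0.04,0,0,0,0,0,0,0,0,0]
}}

```text
time_s: 19.17
ee_pos: [466.2, -234.1, 202.3]
ee_rot: [-179.8, 0.4, -178.6]
force: [0.4, 0.5, -1.0]
gripper_width: 59.0
```

>>> {"method": "arm_command", "body": {
  "series": [0.006,0.0326,0,0,0,0,0.006,0.0326,0,0,0,0,0.006,0.0326,0,0,0,0,0.006,0.0326,0,0,0,0,0.006,0.0326,0,0,0,0,0.006,0.0326,0,0,0,0,0.006,0.0326,0,0,0,0,0.006,0.0326,0,0,0,0,0.006,0.0326,0,0,0,0,0.006,0.0326,0,0,0,0,0.006,0.0326,0,0,0,0,0.006,0.0326,0,0,0,0,0.006,0.0326,0,0,0,0,0.006,0.0326,0,0,0,0,0.006,0.0326,0,0,0,0,0.006,0.0326,0,0,0,0,0.006,0.0326,0,0,0,0,0.006,0.0326,0,0,0,0,0.006,0.0326,0,0,0,0,0,0,0,0,0,0]
}}

```text
time_s: 20.83
ee_pos: [509.0, 17.6, 196.4]
ee_rot: [179.9, -0.2, -178.5]
force: [0.7, 0.1, -0.8]
gripper_width: 59.1
```

```bash
python3 look.py d1
```

```text
20.8333 [508.95431283  17.55379754 196.43898167] [ 179.90783383   -0.20171631 -178.49640717] [ 0.65300922  0.14077251 -0.80551656] 59.132194800945044
```

View pics/d1.png

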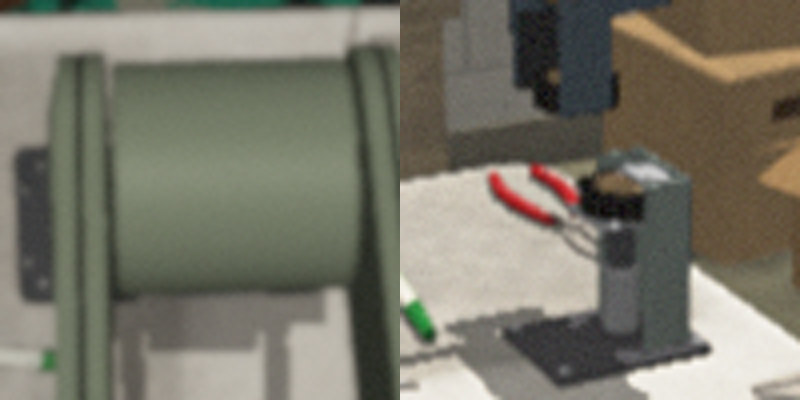

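>>> {"method": "arm_command", "body": {
  "series": [0,0,-0.025,0,0,0,0,0,-0.025,0,0,0,0,0,-0.025,0,0,0,0,0,-0.025,0,0,0,0,0,-0.02,0,0,0,0,0,0,0,0,0,0,0,0,0,0,0,0,0,0,0,0,0]
}}

```text
time_s: 21.6
ee_pos: [510.3, 14.5, 150.3]
ee_rot: [180.0, 0.0, -178.7]
force: [0.2, -0.2, -1.6]
gripper_width: 59.1
```

>>> {"method": "arm_command", "body": {
  "series": [0,0,-0.015,0,0,0,0,0,-0.015,0,0,0,0,0,-0.01,0,0,0,0,0,0,0,0,0]
}}

```text
time_s: 21.93
ee_pos: [509.8, 14.6, 133.6]
ee_rot: [180.0, -0.0, -178.6]
force: [-1.2, 0.1, 2.6]
gripper_width: 58.9
```

>>> {"method": "arm_command", "body": {
  "series": [0,0,-0.01,0,0,0,0,0,-0.01,0,0,0,0,0,0,0,0,0]
}}

```text
time_s: 22.18
ee_pos: [510.2, 14.6, 125.9]
ee_rot: [180.0, 0.0, -178.7]
force: [-1.1, 0.3, 4.5]
gripper_width: 59.4
```

>>> {"method": "arm_command", "body": {
  "series": [0,0,-0.01,0,0,0,0,0,-0.01,0,0,0,0,0,0,0,0,0]
}}

```text
time_s: 22.43
ee_pos: [510.3, 14.6, 118.1]
ee_rot: [180.0, 0.0, -178.7]
force: [-1.7, -0.5, 5.2]
gripper_width: 59.2
```

```bash
python3 look.py d2; python3 - <<'E'
import pickle,cv2
d=pickle.load(open('d2.pkl','rb'))
cv2.imwrite('pics/d2z.png',cv2.resize(d["side"]["frame"][170:230,305:385,::-1],None,fx=8,fy=8,interpolation=2))
E
```

```text
22.4333 [510.33349834  14.57771064 118.09218445] [ 1.79996778e+02  4.36693431e-02 -1.78650651e+02] [-1.74767496 -0.47022159  5.22351814] 59.22355382391163
```

View pics/d2z.png

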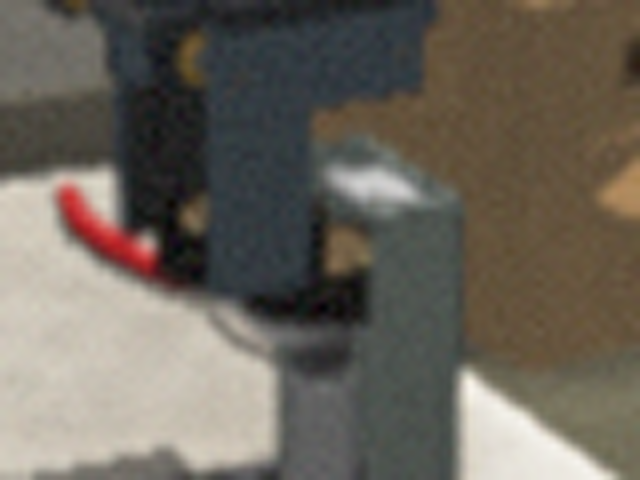

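>>> {"method": "arm_command", "body": {
  "series": [0,0,-0.01,0,0,0,0,0,-0.004,0,0,0,0,0,0,0,0,0]
}}

```text
time_s: 22.78
ee_pos: [510.4, 14.6, 112.9]
ee_rot: [180.0, 0.1, -178.7]
force: [-0.8, -0.5, 6.4]
gripper_width: 59.2
```

>>> {"method": "arm_command", "body": {
  "series": [0.0075,0,0,0,0,0,0.0075,0,0,0,0,0,0,0,0,0,0,0]
}}

```text
time_s: 23.03
ee_pos: [516.0, 14.6, 112.9]
ee_rot: [180.0, -0.0, -178.7]
force: [-0.8, 0.2, 5.7]
gripper_width: 59.1
```

>>> {"method": "arm_command", "body": {
  "series": [0.0075,0,0,0,0,0,0.0075,0,0,0,0,0,0,0,0,0,0,0]
}}

```text
time_s: 23.28
ee_pos: [521.9, 14.6, 112.9]
ee_rot: [180.0, -0.0, -178.7]
force: [-2.3, 0.8, 4.9]
gripper_width: 59.2
```

>>> {"method": "arm_command", "body": {
  "series": [0.0075,0,0,0,0,0,0.0075,0,0,0,0,0,0,0,0,0,0,0]
}}

```text
time_s: 23.53
ee_pos: [527.8, 14.7, 112.9]
ee_rot: [180.0, -0.1, -178.7]
force: [-2.4, 0.1, 6.3]
gripper_width: 59.4
```

```bash
python3 look.py d3; python3 - <<'E'
import pickle,cv2
d=pickle.load(open('d3.pkl','rb'))
cv2.imwrite('pics/d3z.png',cv2.resize(d["side"]["frame"][170:230,305:385,::-1],None,fx=8,fy=8,interpolation=2))
E
```

```text
23.5333 [527.77125591  14.65771682 112.86903678] [ 1.79986291e+02 -5.45163176e-02 -1.78654494e+02] [-2.38861831  0.12837492  6.27783878] 59.36016590738455
```

View pics/d3z.png

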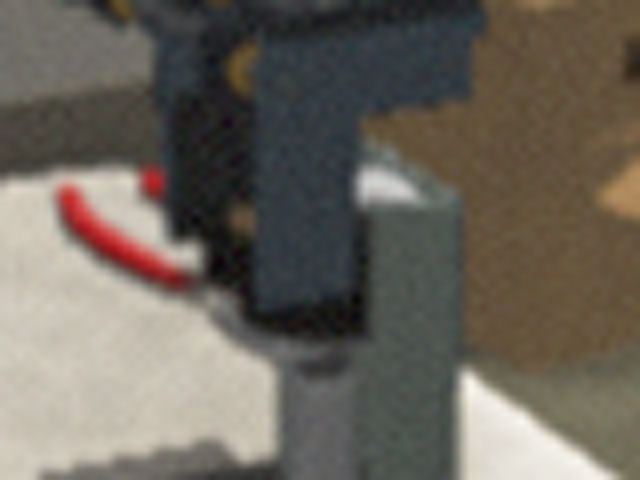

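Same state as with the first roll. Release, retreat, close, lower.

>>> {"method": "arm_command", "body": {
  "series": [0,0,0,0,0,0,0,0,0,0,0,0,0,0,0,0,0,0,0,0,0,0,0,0,0,0,0,0,0,0,0,0,0,0,0,0,0,0,0,0,0,0],
  "hand": 1
}}

```text
time_s: 24.22
ee_pos: [528.0, 14.6, 112.5]
ee_rot: [180.0, -0.0, -178.7]
force: [-0.2, 0.5, -0.6]
gripper_width: 91.3
```

>>> {"method": "arm_command", "body": {
  "series": [-0.02,0,0.01,0,0,0,-0.03,0,0.06,0,0,0,-0.05,0,0.06,0,0,0,-0.05,0,0.02,0,0,0]
}}

```text
time_s: 24.55
ee_pos: [468.7, 14.6, 175.4]
ee_rot: [180.0, 0.3, -178.7]
force: [-0.2, 0.1, 0.8]
gripper_width: 91.3
```

>>> {"method": "arm_command", "body": {
  "series": [0,0,0,0,0,0,0,0,0,0,0,0,0,0,0,0,0,0,0,0,0,0,0,0,0,0,0,0,0,0,0,0,0,0,0,0,0,0,0,0,0,0,0,0,0,0,0,0,0,0,0,0,0,0,0,0,0,0,0,0,0,0,0,0,0,0,0,0,0,0,0,0],
  "hand": 0
}}

```text
time_s: 25.55
ee_pos: [468.0, 14.6, 172.6]
ee_rot: [180.0, 0.0, -178.7]
force: [-0.3, 0.5, -0.3]
gripper_width: 14.1
```

```bash
python3 look.py d4
```

```text
25.55 [468.02075547  14.55557156 172.59100209] [ 1.79997386e+02  3.11585469e-03 -1.78651862e+02] [-0.28451451  0.47615767 -0.28300359] 14.141565383782972
```

View pics/d4.png

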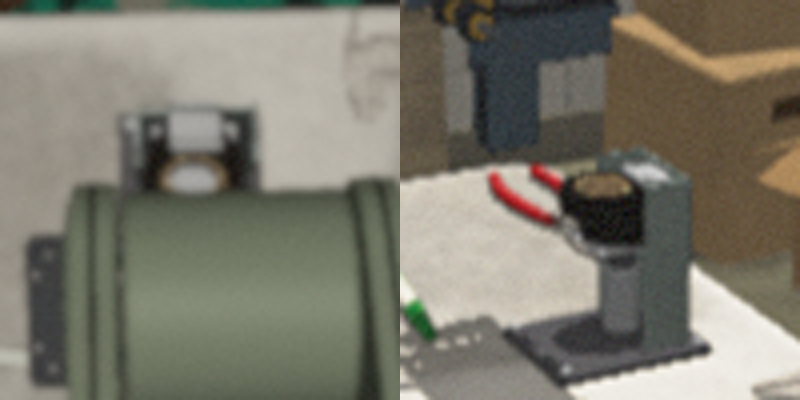

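Both rolls are clamped, with the upper one protruding at the front. Pushing it home.

>>> {"method": "arm_command", "body": {
  "series": [0,0,-0.04,0,0,0,0,0,-0.04,0,0,0,0,0,-0.04,0,0,0,0,0,-0.02,0,0,0,0,0,0,0,0,0,0,0,0,0,0,0]
}}

```text
time_s: 26.15
ee_pos: [468.1, 14.6, 116.6]
ee_rot: [180.0, -0.0, -178.7]
force: [-0.4, -0.1, -0.3]
gripper_width: 0.6
```

>>> {"method": "arm_command", "body": {
  "series": [0.01,0,0,0,0,0,0.01,0,0,0,0,0,0.01,0,0,0,0,0,0.01,0,0,0,0,0,0.01,0,0,0,0,0,0.01,0,0,0,0,0,0.01,0,0,0,0,0,0,0,0,0,0,0]
}}

```text
time_s: 26.82
ee_pos: [494.6, 14.7, 115.9]
ee_rot: [180.0, -0.3, -178.7]
force: [-4.7, 1.2, 1.0]
gripper_width: 0.5
```

>>> {"method": "arm_command", "body": {
  "series": [0.005,0,0,0,0,0,0.005,0,0,0,0,0,0.005,0,0,0,0,0,0,0,0,0,0,0]
}}

```text
time_s: 27.15
ee_pos: [500.5, 14.7, 116.0]
ee_rot: [180.0, -0.2, -178.7]
force: [-4.3, 0.6, 0.3]
gripper_width: 0.5
```

>>> {"method": "arm_command", "body": {
  "series": [0.005,0,0,0,0,0,0,0,0,0,0,0]
}}

```text
time_s: 27.32
ee_pos: [502.7, 14.7, 116.1]
ee_rot: [180.0, -0.2, -178.7]
force: [-4.0, 0.1, 0.7]
gripper_width: 0.6
```

>>> {"method": "arm_command", "body": {
  "series": [0.005,0,0,0,0,0,0,0,0,0,0,0]
}}

```text
time_s: 27.48
ee_pos: [504.9, 14.7, 116.1]
ee_rot: [180.0, -0.2, -178.7]
force: [-4.6, 0.9, -0.0]
gripper_width: 0.7
```

>>> {"method": "arm_command", "body": {
  "series": [0.005,0,0,0,0,0,0,0,0,0,0,0]
}}

```text
time_s: 27.65
ee_pos: [506.1, 14.6, 116.0]
ee_rot: [180.0, -0.3, -178.7]
force: [-7.8, -0.2, 1.5]
gripper_width: 0.3
```

>>> {"method": "arm_command", "body": {
  "series": [0.005,0,0,0,0,0,0,0,0,0,0,0]
}}

```text
time_s: 27.82
ee_pos: [506.2, 14.6, 115.8]
ee_rot: [180.0, -0.5, -178.7]
force: [-10.4, -0.7, 3.1]
gripper_width: 0.4
```

>>> {"method": "arm_command", "body": {
  "series": [0.004,0,0,0,0,0,0,0,0,0,0,0]
}}

```text
time_s: 27.98
ee_pos: [506.3, 14.5, 115.6]
ee_rot: [180.0, -0.7, -178.7]
force: [-13.7, 0.1, 4.5]
gripper_width: 0.2
```

It stops at the same place (x = 506.2). Retreating clear for a final check.

>>> {"method": "arm_command", "body": {
  "series": [-0.015,0,0,0,0,0,-0.03,0,0,0,0,0,-0.03,0,0,0,0,0,-0.031,0,0,0,0,0,0,0,0.07,0,0,0,0,0,0.07,0,0,0,0,0,0.07,0,0,0,0,0,0.07,0,0,0]
}}

```text
time_s: 28.65
ee_pos: [470.8, 14.5, 230.7]
ee_rot: [-180.0, 0.3, -178.6]
force: [0.7, 0.5, 0.5]
gripper_width: -0.1
```

>>> {"method": "arm_command", "body": {
  "series": [-0.015,0.045,0,0,0,0,-0.015,0.045,0,0,0,0,-0.015,0.045,0,0,0,0,-0.015,0.045,0,0,0,0,-0.015,0.045,0,0,0,0,-0.015,0.045,0,0,0,0,-0.015,0.045,0,0,0,0,-0.015,0.045,0,0,0,0,-0.015,0.045,0,0,0,0,-0.015,0.045,0,0,0,0,-0.015,0.045,0,0,0,0,-0.015,0.045,0,0,0,0,0,0,0,0,0,0,0,0,0,0,0,0,0,0,0,0,0,0]
}}

```text
time_s: 29.9
ee_pos: [398.0, 230.4, 228.9]
ee_rot: [180.0, 0.1, -178.6]
force: [-0.9, -0.1, -0.6]
gripper_width: 0.6
```

```bash
python3 look.py e1; python3 - <<'E'
import pickle,cv2
from h import *
d=pickle.load(open('e1.pkl','rb'));o=pickle.load(open('f0.pkl','rb'))
a=d["top"]["frame"][150:260,200:470,::-1];b=o["top"]["frame"][150:260,200:470,::-1]
cv2.imwrite('pics/e1t.png',cv2.resize(np.vstack([b,a]),None,fx=2.6,fy=2.6,interpolation=2))
# expected front arc of roll top at centre x=+2 : overlay on top/side
t=np.linspace(np.pi/2,3*np.pi/2,40);out=[]
for f in("top","side"):
    im=cv2.resize(d[f]["frame"][150:230,300:380,::-1],None,fx=5,fy=5,interpolation=2)
    for z,c in((120,(0,255,0)),(82,(0,0,255))):
        P=[[552+29.7*np.cos(k),14.4+29.7*np.sin(k),z] for k in t]
        u=(proj(d[f],P)+.5-[300,150])*5-.5
        cv2.polylines(im,[np.round(u).astype(int)],False,c,1)
    out.append(im)
cv2.imwrite('pics/e1o.png',np.hstack(out))
E
```

```text
29.9 [398.00063966 230.39776722 228.88094728] [ 1.79980561e+02  1.17871276e-01 -1.78635989e+02] [-0.90820372 -0.05753951 -0.61261992] 0.5994460594004685
```

View pics/e1.png

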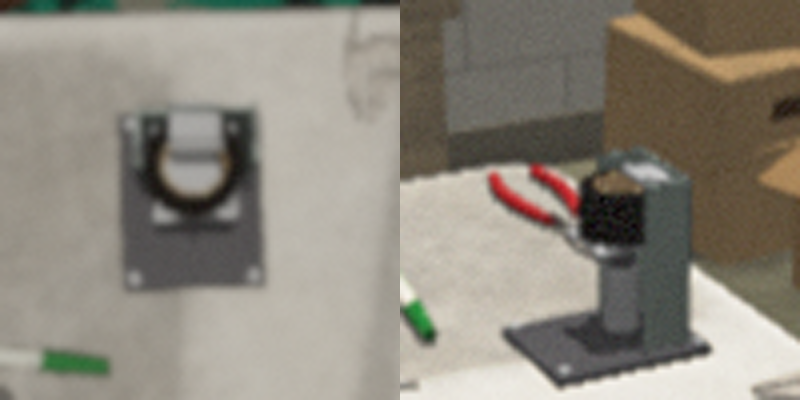

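View pics/e1t.png

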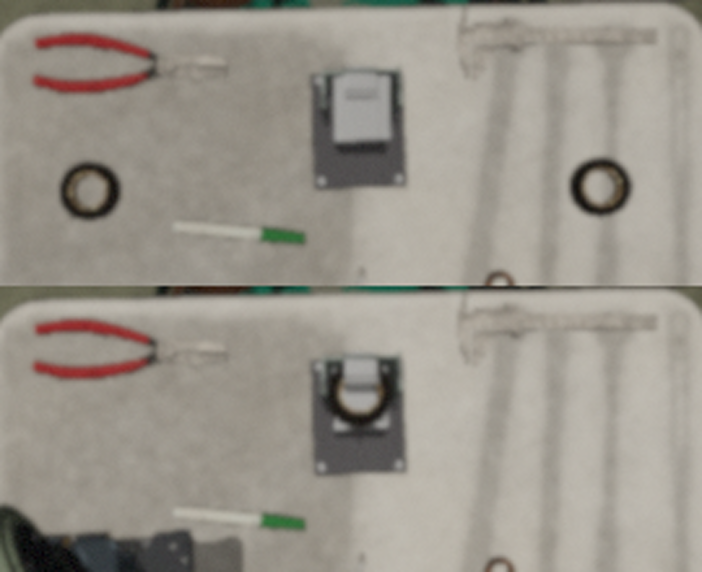

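View pics/e1o.png

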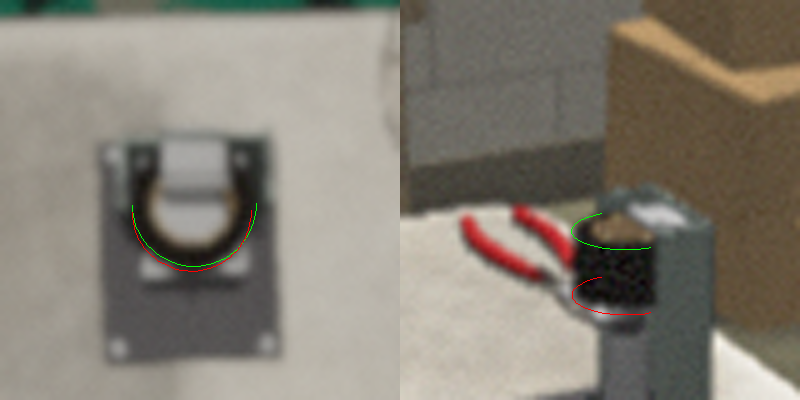

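Both rolls are stacked under the lip with their sides aligned, and the bystanders are unmoved. Handing in.

```bash
python3 -c "
from workcell import env
print(env.job_done(), env.state()['time_s'])"
```

```text
the job is handed in; nothing more can be done
the job is handed in; nothing more can be done
```

Both tape rolls are in the dispenser, one on top of the other, held under the lip and pushed back against the wall. I handed the job in at about 30 s of the 72 s allowed; no verdict is reported.

- **Loading:** I pressed each roll down in front of the lip, slid it part-way under, released it, and pushed it home from the front with closed fingers. The platform went down about 41 mm at most, by my estimate from the arm height, short of the 54 mm bottom stop.
- **Seating:** Both pushes stopped hard at nearly the same point (TCP x 506.0 and 506.3 mm). That puts each roll about 2 mm behind the shaft axis, touching the back wall and within the 4 mm play.
- **Forces:** The highest reading was about 14 N, in the last push.
- **Final pictures:** The rolls sit level and aligned under the lip, and the marker, pliers and caliper look unmoved in the top view. The arm is clear of everything.
- **Less certain:** The two cameras disagreed by 1–3 mm on the dispenser's position, and the final side-view overlay was about a pixel off. The lower roll is hidden from above, so I checked its final position only from the side, without pushing it again.

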